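# Push a tip box up a ramp and seat it against an adjustable stop

### The arm

A 7-joint arm with a two-finger parallel gripper is mounted at the origin on a cart in front of the work surface, level with it; the furniture and walls round the work are solid. World frame = base frame: x ahead of the robot, y to its left, z up, the work surface at z = 0. Lengths are in m, angles in degrees, forces in N, time in s.
With the tool pointing down it reaches from about 0.4 to 0.875 m from the base axis. Payload 6.5 kg.
Tool frame: the origin (TCP) lies at the very end of the fingers, on their centre line; the grasp point (between the pads) lies 19 mm behind it (arm.grasp_offset is the z of the grasp point in the tool frame, in m); z points along the fingers, y is the direction in which the jaws open and shut (so a half turn about z gives the same grasp; the last joint's range is limited). The gripper opens to 85 mm and grips with 20 to 120 N. Pads are 22 mm wide; open, the fingers measure 114 mm over their backs; the gripper's body (76 mm by 85 mm) begins 54 mm behind the grasp point. The pads swing forward as they close: fully open they stand 13 mm farther back than shut.
Start: joints at [63.071, 30.733, -0.252, 88.115, 0.149, 61.152, -4.079], TCP at [0.255, -0.598, 0.231] pointing down, gripper open.
Joint ranges: [-154.64, 154.64], [-21.42, 123.67], [-72.66, 72.17], [13.99, 137.28], [-74.86, 254.86], [10.95, 109.41], [-158.01, 158.01]. Speed limits (degrees/s): [136.94, 136.94, 180, 180, 180, 180, 180].

### API

Orientations are given as [roll, pitch, yaw] about the fixed x, y, z axes, in that order (R = Rz(yaw) Ry(pitch) Rx(roll)).
In Python, from plant import arm gives the robot as it stands.
- The arm moves only by the shell command python3 -m crank 'ROWS' [FORCE]. ROWS is JSON, a list of rows, each a list of 5 numbers: the finger opening in cm, from 0 to 8.54, then the shift along the world's x, y, z in cm, then the turn about the world's z in rad. In form: [[fingers, dx, dy, dz, spin], ...]. A call has 1 to 12 rows; each row shifts and turns the commanded pose from where the row before left it; what a row does not reach is not made up. A row lasts 1/8 s, in which the tool goes at most 62.5 mm and 10.7 degrees, less where a joint would pass 70% of its speed; a pose out of reach is approached as far as the arm can. A call is refused whole if a number of a shift passes 6.25 or a number of a turn 0.188, either way. A call with a gripper value outside its range is refused whole. The fingers move at their own pace and stop on an object; FORCE is the grip in N (left out, the last holds). Time passes only in rows, so rows that do not move let the fingers close. It gives the time, the measured TCP pose, the force and the opening at its end, in the units of the state.
- arm.read_state(): the state, without advancing time (a new reading comes with each control period).
- arm.get_image(name): name is "scene" or "top"; returns the picture (384x512x3 uint8, red, green, blue); there is no depth.
- arm.camera_params(name): a dict with "fx", "fy", "cx", "cy" (pixels), "R" (3x3) and "t" (3): a world point X has camera coordinates R X + t. Camera axes: x right, y down, z forward; pixel columns grow to the right and rows downward; lengths in m; the calibration is good to about 2 mm. A picture is of the moment at which its call begins. camera_params takes no time and is no camera call.
- arm.close_job(): hands the job in, once; it reports no verdict.
The state is a dict: "time_s": time; "joint_pos": joint angles; "joint_vel": joint speeds; "joint_torque": joint torques, N m; "tool_pos": TCP position; "orientation": TCP orientation; "contact_force": force on the tool from outside, world axes, zero at the start; "moment": the same for the moment, N m; "grip_width": finger opening in m.
Only numpy, scipy, OpenCV 4.12 (cv2) and the standard library are available. Lean on these libraries where they do the work, as an engineer would, in place of code of your own. Each camera call takes 0.05 s, during which the arm holds its last target. There are 200 camera calls.

### The job

Slide the pipette tip box into line with the metal nest, push it up the ramp and over the lip so that it drops flat behind it, then keep pushing gently along the lane until it is fully home: the stop's sprung pin pushed in and the box pressed against the collar with about 10 N at the fingers, then let go. Keep the box on the surface all the way (push it, do not lift it), never press it against the stop harder than 14 N, and leave the other things on the desk where they are.

Things in the scene. Friction and masses are not known exactly. Their poses are not given: they have to be found in the camera images.
- box_centre (a point): centre, half-way up, of the loose pipette tip box (blue lower part, clear lid, about 0.45 kg; the lid does not open): 68 mm along x, 118 mm along y, 62 mm high. Its +x face goes into the nest first, its -x face is pushed. It starts on the desk before the ramp, up to 45 mm off the lane's middle to either side, turned up to 0.2 rad
- box_push (a point): middle of the box's long -x face, 20 mm above its underside, axes as the box. In the middle of this face, 42 to 50 mm above the underside, a small catch 22 mm wide stands out 4 mm; the face is flat below it
- nest: fixed metal nest. Origin on the desk (z = 0), in the middle of the lane, under the lip's inner face; x runs along the lane away from the ramp, y across, z up. Deck top at z = 6 mm for x > 0. The lane is 126 mm wide between side rails 6 mm thick, tops at z = 26 mm, from x = -26 to 106 mm; in front they flare out to about y = +-79 mm at x = -59 mm
- ramp_toe (a point): middle of the ramp's lower edge, on the desk, axes as the nest (62 mm before its origin). The ramp, 150 mm wide, rises 10 mm over 56 mm to the lip, whose flat top is 6 mm long and drops steeply 4 mm to the deck
- stop_block: end stop: fixed block 60 mm wide, 42 mm high at the far end of the deck; origin at the foot of its near face, 107 mm from the nest's origin. A stop screw with a 24 mm steel collar, axis 20 mm above the deck, points at the ramp. It is clamped anew each time: the rigid collar's face stands 3 to 28 mm out from the block. This is not reported: find it by contact
- deck_end (a point): point on the deck in the middle of the lane at the block's near face, axes as the nest. Above it a brass pin, 8 mm across, stands 6 mm out of the collar on a weak spring (0.5 N, 1.1 N when level with the collar), too weak to push the box back. Sliding the box on the deck takes about 1 to 4 N, up to 8 N to start it: a steady rise above that means the collar is met
- dropper_bottle_mid (a point): bystander: dropper bottle with a green cap, 33 mm across, 80 mm high, standing to the left of the nest; point half-way up
- tally_counter_mid (a point): bystander: round tally counter, 58 x 54 x 26 mm, to the right of the nest; point half-way up
- blue_vial_mid (a point): bystander: vial with a blue cap, 14 mm across, 42 mm high, to the right of the nest; point half-way up
- timer_mid (a point): bystander: clockwork timer with a red dial, 68 mm across, 47 mm high, on the left of the desk; point half-way up
Mind the look-alikes: they are no part of the job. Of the things that look like the part that bears box_centre, the larger one is meant.

How it is judged (in metres and radians):
On the way, in this order (a step that is already met when the one before it is completed fails the run):
1. the box is nose-up on the ramp, in line with the lane (angle between box_centre's own z axis and vertical above 0.06 rad and x of box_centre in the frame of nest above -0.095 m and y of box_centre in the frame of nest between -0.008 and 0.008 m and angle between the x axis of box_centre and the x axis of nest, either way round below 0.12 rad), for 0.1 s.
2. the box, flat on the deck behind the lip, is pressed firmly against the collar (more than 3.5 N there; friction under the box takes part of the push) (x of box_centre in the frame of nest above 0.036 m and z of box_centre in the frame of nest between 0.033 and 0.0405 m and angle between box_centre's own z axis and vertical below 0.04 rad and contact force between tip_box and stop_block above 3.5 N), for 0.1 s.
At the end, for the whole second after the job is handed in: the box is at rest, flat on the deck behind the lip (tilt under 0.04 rad), in line with the lane (8 mm, 0.06 rad), and up against the stop: the sprung pin presses on it with more than 0.9 N, so its far face is within about 2 mm of the collar (x of box_centre in the frame of nest above 0.036 m and z of box_centre in the frame of nest between 0.033 and 0.0405 m and angle between box_centre's own z axis and vertical below 0.04 rad and y of box_centre in the frame of nest between -0.008 and 0.008 m and angle between the x axis of box_centre and the x axis of nest, either way round below 0.06 rad and contact force between tip_box and stop_block above 0.9 N and linear speed of tip_box below 0.01 m/s); the robot touches nothing.
It fails at once if the box is pressed against the stop with more than 14 N (contact force between tip_box and stop_block above 14 N).
It fails at once if the box is lifted (its underside more than about 35 mm above the desk) or tipped by more than 0.4 rad (height (world z) of box_centre above 0.066 m or angle between box_centre's own z axis and vertical above 0.4 rad).
It fails at once if a bystander is moved by more than 15 mm (distance of any of dropper_bottle_mid, tally_counter_mid, timer_mid, blue_vial_mid from where it was at the start of the episode above 0.015 m).
It also fails if it takes over 64 s, if anything falls off the work surface, if the arm or the gripper's body presses on something with over 40 N, if the wrist force passes 120 N, or if a joint passes its speed limit or range.

## Working session

There is one attempt and no reset: what is moved stays moved. The work goes in short steps, Python scripts to look and compute and a shell command to move; the robot and the scene stay as the last step left them, time stands still between calls to the robot, and variables do not carry over. Pictures are saved under pics/ and viewed, about 8 in all and at most 12, crops included, and the job is handed in when it is done.

```bash
mkdir -p pics; ls; python3 - <<'E'
from plant import arm
import cv2
for n in("scene","top"):
    cv2.imwrite(f"pics/{n}0.png",arm.get_image(n)[:,:,::-1])
    p=arm.camera_params(n);print(n,p)
s=arm.read_state();print(s)
E
```

```text
pics
scene {'fx': 472.35104716274833, 'fy': 472.35104716274833, 'cx': 261.1899899657343, 'cy': 194.3408980145361, 'R': array([[-0.51368537, -0.85771925,  0.02109551],
       [-0.34707685,  0.18525173, -0.91935818],
       [ 0.78464323, -0.47958261, -0.3928556 ]]), 't': array([0.46318134, 0.25386913, 0.77845948])}
top {'fx': 407.0852230150722, 'fy': 407.0852230150722, 'cx': 243.54864491101142, 'cy': 189.91638830638274, 'R': array([[ 3.85890707e-04, -9.99992415e-01,  3.87581550e-03],
       [-9.81609986e-01, -1.11867324e-03, -1.90894169e-01],
       [ 1.90897057e-01, -3.73087491e-03, -9.81602972e-01]]), 't': array([0.16500685, 0.59583908, 0.91403987])}
{'time_s': 0.1, 'joint_pos': array([63.07252313, 30.77283164, -0.25497437, 88.16659312,  0.14648286,
       61.15183777, -4.07933395]), 'joint_vel': array([-0.02728426, -0.09895879,  0.05346658, -0.16255756,  0.00419652,
        0.02562438, -0.08372152]), 'joint_torque': array([ 3.80031473e-03, -5.84563136e+01,  1.05200473e+00, -2.59776002e+01,
        1.26023949e-02,  4.60477750e-03,  8.83294984e-07]), 'tool_pos': array([ 0.25515395, -0.59719143,  0.23049366]), 'orientation': array([-1.79909138e+02,  4.21290318e-03,  2.31381033e+01]), 'contact_force': array([-0.49715988, -0.03294996,  0.37268273]), 'moment': array([ 0.04104879,  0.04875102, -0.01490435]), 'grip_width': 0.0852216509076807}
```

View pics/scene0.png

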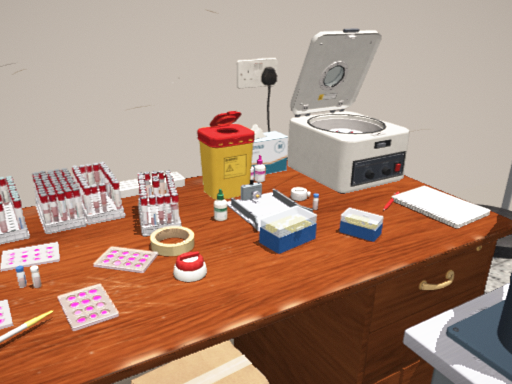

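View pics/top0.png

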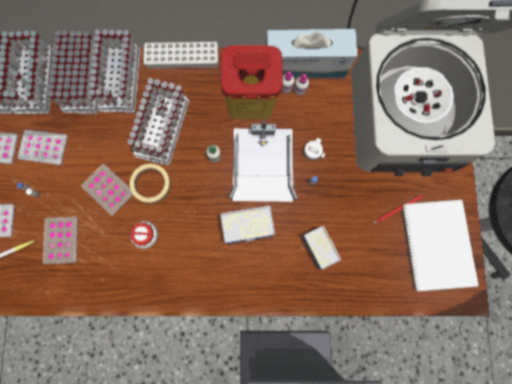

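The scene view shows the large tip box (288,228) in front of the white nest (265,207), with the smaller look-alike at (361,224). In the top view the box is at (247,224), the nest at (263,165) and the stop at (263,130). Next I'll zoom in.

```bash
python3 - <<'E'
import cv2
a=cv2.imread("pics/top0.png")[112:257,205:345];cv2.imwrite("pics/topc.png",cv2.resize(a,None,fx=4,fy=4,interpolation=cv2.INTER_CUBIC))
b=cv2.imread("pics/scene0.png")[170:270,200:340];cv2.imwrite("pics/scc.png",cv2.resize(b,None,fx=5,fy=5,interpolation=cv2.INTER_CUBIC))
E
```

```text
(no output)
```

View pics/topc.png

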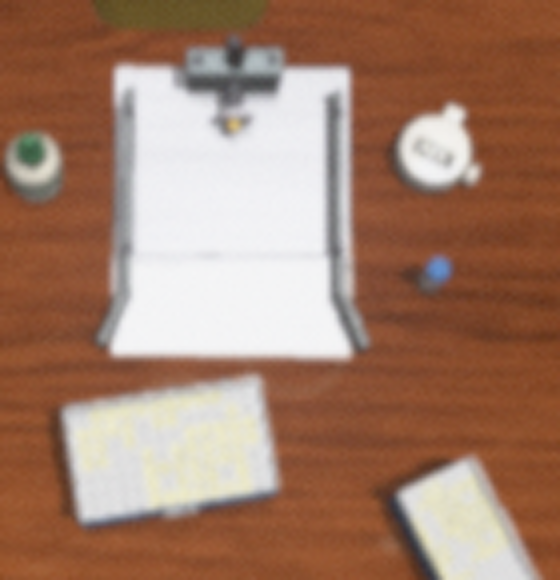

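View pics/scc.png

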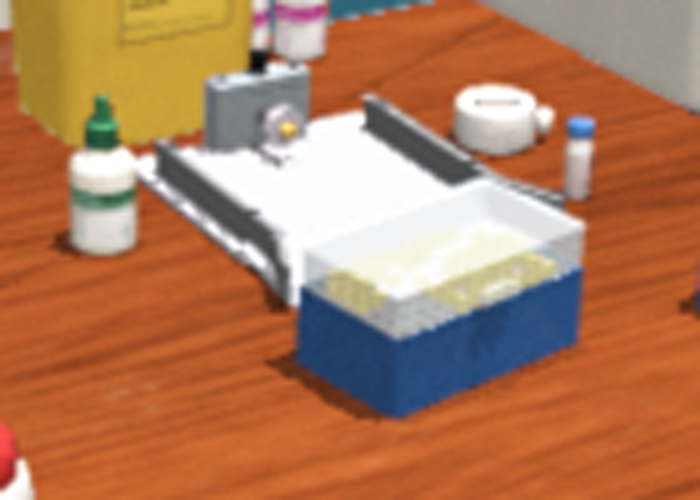

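```bash
cat > h.py <<'E'
from plant import arm
import numpy as np, cv2
def ray(n,uv,z):
    p=arm.camera_params(n);R=np.array(p["R"]);t=np.array(p["t"])
    uv=np.atleast_2d(uv).astype(float)
    d=np.c_[(uv[:,0]-p["cx"])/p["fx"],(uv[:,1]-p["cy"])/p["fy"],np.ones(len(uv))]@R
    c=-R.T@t
    return c+d*((z-c[2])/d[:,2])[:,None]
def contour(im,box):
    u0,v0,u1,v1=box;c=im[v0:v1,u0:u1].astype(int)
    sat=c.max(2)-c.min(2)
    m=((c[...,2]>115)).astype(np.uint8)   # blue channel of RGB: desk is <100
    m=cv2.morphologyEx(m,cv2.MORPH_OPEN,np.ones((3,3)))
    k=max(cv2.findContours(m,0,cv2.CHAIN_APPROX_NONE)[0],key=cv2.contourArea)[:,0,:]
    return k+[u0,v0]
def boxpose(im,win,z=.062):
    P=ray("top",contour(im,win),z)[:,:2].astype(np.float32)*1000
    (c,s,a)=cv2.minAreaRect(P)
    if s[0]>s[1]: a-=90
    return c,s,(a+90)%180-90   # mm; sides; yaw of short axis deg
E
python3 - <<'E'
from h import *
im=arm.get_image("top");cv2.imwrite("pics/t1.png",im[:,:,::-1])
f=lambda a:np.array(a)/4-.375+[205,112]
np.set_printoptions(precision=4,suppress=True)
print("toe",ray("top",f([(110,355),(352,357)]),0))
print("far",ray("top",f([(114,67),(350,67)]),.006))
print("rails in",ray("top",f([(132,95),(328,95),(130,245),(332,245)]),.026))
print("lip",ray("top",f([(130,253),(330,257)]),.008))
print("lid",ray("top",f([(62,408),(260,376),(280,492),(83,523)]),.062))
print("box",boxpose(im,(205,200,290,250)))
P=ray("top",contour(im,(222,125,305,207)),0.003)[:,:2].astype(np.float32)*1000
print("nest",cv2.minAreaRect(P))
E
```

```text
toe [[0.58   0.194  0.    ]
 [0.5789 0.0417 0.    ]]
far [[0.7679 0.1923 0.006 ]
 [0.7682 0.0395 0.006 ]]
rails in [[0.7423 0.1804 0.026 ]
 [0.7425 0.0564 0.026 ]
 [0.6449 0.1813 0.026 ]
 [0.645  0.0558 0.026 ]]
lip [[0.644  0.1815 0.008 ]
 [0.6415 0.0552 0.008 ]]
lid [[0.538  0.2204 0.062 ]
 [0.5571 0.104  0.062 ]
 [0.489  0.0932 0.062 ]
 [0.471  0.2075 0.062 ]]
box ((513.2769165039062, 156.70919799804688), (74.5822982788086, 120.3150405883789), 9.333198547363281)
nest ((678.1759643554688, 118.74620056152344), (200.4233856201172, 161.31471252441406), 0.05908520892262459)
```

```bash
python3 -m crank '[[5,3.5,4.2,0,0],[5,3.5,4.2,0,0],[5,3.5,4.2,0,0],[5,3.5,4.2,0,0],[5,3.5,4.2,0,0],[5,3.5,4.2,0,0]]'; python3 -m crank '[[5,0.2,6,0,0.133],[5,0.2,6,0,0.133],[5,0.2,6,0,0.133],[5,0.2,6,0,0.133],[5,0.2,6,0,0.133],[5,0.2,6,0,0.133],[5,0.2,6,0,0.133],[5,0.2,6,0,0.133],[5,0.2,6,0,0.133],[5,0.2,6,0,0.133],[5,0,0,0,0],[5,0,0,0,0]]'; python3 -c "
from plant import arm;s=arm.read_state();print(s['joint_pos'],s['tool_pos'],s['orientation'],s['contact_force'])"
```

```text
time_s: 0.9
tool_pos: [0.4662, -0.3442, 0.2312]
orientation: [-180.0, 0.0, 23.1]
contact_force: [1.0, 0.5, -0.7]
grip_width: 0.0501
time_s: 2.4
tool_pos: [0.4853, 0.2535, 0.2308]
orientation: [-179.9, 0.1, 99.3]
contact_force: [0.5, -1.2, -0.7]
grip_width: 0.0501
[ -6.13323674  24.46577546 -33.72881675 102.30771308  15.75671596
  58.03737598 -36.63652088] [0.48526129 0.25347136 0.23080588] [-1.79944058e+02  5.80973365e-02  9.92968543e+01] [ 0.51443299 -1.15791168 -0.68183666]
```

```bash
python3 -m crank '[[4,1.5,-0.8,-4,0],[4,0,0,-5,0],[4,0,0,-5,0],[4,0,0,-5,0],[4,0,0,-2,0],[4,0,0,0,0]]'; python3 -m crank '[[4,0.1,-0.6,0,0],[4,0.1,-0.6,0,0],[4,0,-0.6,0,0],[4,0.1,-0.5,0,-0.02],[4,0.1,-0.5,0,-0.02],[4,0.1,-0.5,0,-0.02],[4,0.1,-0.5,0,-0.02],[4,0.1,-0.5,0,-0.02],[4,0,0,0,0]]';python3 - <<'E'
from h import *
im=arm.get_image("top");cv2.imwrite("pics/t2.png",im[:,:,::-1])
print(boxpose(im,(205,205,290,250)),contour(im,(205,205,290,250)).min(0))
im=im[112:262,190:340];cv2.imwrite("pics/t2c.png",cv2.resize(im,None,fx=4,fy=4)[:,:,::-1])
E
```

```text
time_s: 3.15
tool_pos: [0.5002, 0.245, 0.0209]
orientation: [-179.9, 0.1, 99.3]
contact_force: [0.5, -0.3, 0.4]
grip_width: 0.0396
time_s: 4.28
tool_pos: [0.5084, 0.2047, 0.0221]
orientation: [179.9, -0.1, 93.6]
contact_force: [0.7, 4.5, 5.3]
grip_width: 0.0398
((510.1736145019531, 246.77801513671875), (74.57105255126953, 21.706682205200195), -68.75580978393555) [205 210]
```

View pics/t2c.png

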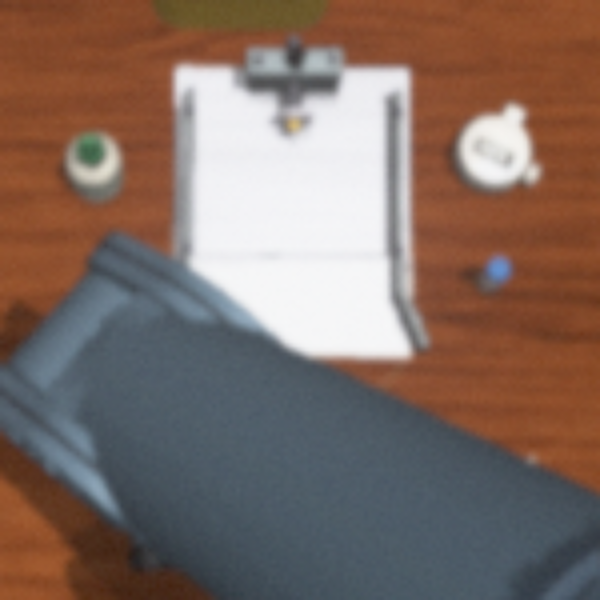

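The arm hides the box in the top view: only nest, bottle, counter and vial show. The measured 4.5 N reaction fits steady pushing, so I'll finish the slide, back off and look.

```bash
python3 -m crank '[[4,0.1,-0.5,0,-0.02],[4,0.1,-0.5,0,-0.02],[4,0,-0.4,0,-0.023],[4,0,-0.2,0,0],[4,0,0,0,0],[4,0,0,0,0]]'; python3 -m crank '[[4,0,2,0,0],[4,0,3,0,0],[4,0,0,6,0],[4,0,0,6,0],[4,-4,0,3,0.18],[4,-4,-2,0,0.18],[4,-4,-5,0,0.18],[4,0,-6,0,0.18],[4,0,-6,0,0.18],[4,0,-6,0,0.18],[4,0,-6,0,0.18],[4,0,0,0,0.18]]';python3 - <<'E'
from h import *
s=arm.read_state();print(s['joint_pos'],s['tool_pos'],s['orientation'])
im=arm.get_image("top");cv2.imwrite("pics/t3.png",im[:,:,::-1])
print(boxpose(im,(215,206,305,252)))
cv2.imwrite("pics/t3c.png",cv2.resize(im[112:262,190:340],None,fx=4,fy=4,interpolation=cv2.INTER_CUBIC)[:,:,::-1])
E
```

```text
time_s: 5.08
tool_pos: [0.5103, 0.1889, 0.022]
orientation: [179.9, -0.1, 90.0]
contact_force: [0.9, 6.3, 5.6]
grip_width: 0.0399
time_s: 6.58
tool_pos: [0.3914, -0.0374, 0.1707]
orientation: [-179.9, -0.2, 165.8]
contact_force: [0.5, 0.6, 0.8]
grip_width: 0.04
[ 39.55495419  16.6599867  -45.85545861 125.63899652  17.28903914
  44.10769844  58.11553436] [ 0.3914367  -0.03741939  0.1706817 ] [-1.79874213e+02 -1.60587767e-01  1.65826284e+02]
((509.31256103515625, 118.5482406616211), (74.78730010986328, 119.81717681884766), 0.054021283984184265)
```

View pics/t3c.png

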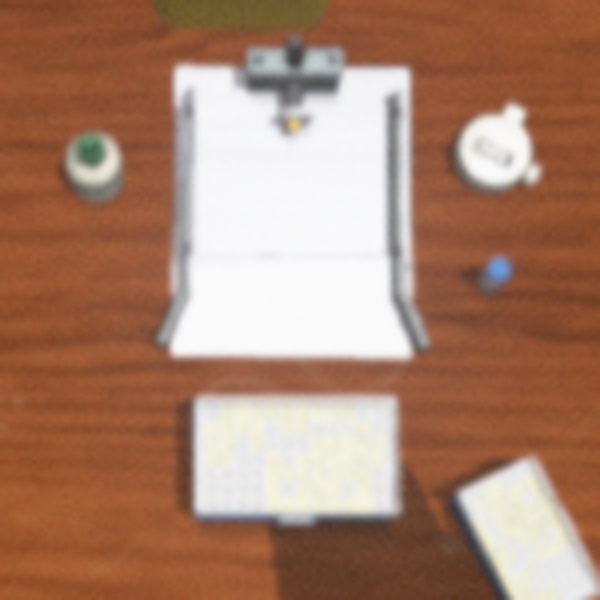

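The box now sits square in front of the ramp: lid centre at crop (296,457), world about (0.510, 0.1185), yaw about 0. The bystanders are untouched. Next I move behind it with the fingers spread across y, clear of the catch.

```bash
python3 -m crank '[[7,1.4,5.2,0,0.124],[7,1.4,5.2,0,0.124],[7,1.4,5.1,0,0],[7,0.6,0,-5,0],[7,0,0,-5,0],[7,0,0,-5,0],[7,0,0,0,0]]'; python3 -m crank '[[7,0.5,0,0,0],[7,0.5,0,0,0],[7,0.5,0,0,0],[7,0.3,0,0,0],[7,0.3,0,0,0],[7,0,0,0,0]]'
```

```text
time_s: 7.5
tool_pos: [0.4374, 0.1212, 0.0188]
orientation: [-179.9, -0.4, -179.9]
contact_force: [-0.3, -0.3, 0.4]
grip_width: 0.0705
time_s: 8.25
tool_pos: [0.462, 0.1214, 0.0214]
orientation: [180.0, 0.0, -179.9]
contact_force: [-0.6, 0.1, -0.8]
grip_width: 0.0701
```

```bash
python3 -m crank '[[7,0.4,-0.3,0,0],[7,0.5,0,0,0],[7,0.5,0,0,0],[7,0.5,0,0,0],[7,0.5,0,0,0]]';python3 -m crank '[[7,0.5,0,0,0],[7,0.5,0,0,0],[7,0.5,0,0,0],[7,0.5,0,0,0],[7,0.5,0,0,0],[7,0.5,0,0,0],[7,0.3,0,0,0],[7,0,0,0,0],[7,0,0,0,0]]';python3 - <<'E'
from h import *
im=arm.get_image("scene");cv2.imwrite("pics/s4.png",cv2.resize(im[150:270,190:340],None,fx=4,fy=4,interpolation=cv2.INTER_CUBIC)[:,:,::-1])
E
```

```text
time_s: 8.88
tool_pos: [0.4829, 0.1181, 0.0209]
orientation: [-179.9, -0.3, -179.8]
contact_force: [-7.8, -0.4, 7.2]
grip_width: 0.0702
time_s: 10.0
tool_pos: [0.5087, 0.1183, 0.0203]
orientation: [-179.7, -1.0, -179.7]
contact_force: [-28.0, -1.4, 23.7]
grip_width: 0.0701
```

View pics/s4.png

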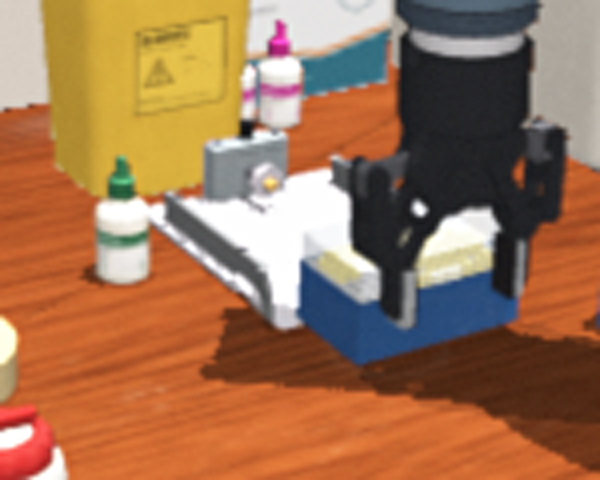

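The picture shows the fingers spread either side of the catch, box square with its nose on the ramp. But the tool reads 28 N along x and 24 N up, so it is pressing the box down and jamming. I'll ease back and raise the tool to relieve the vertical load.

```bash
python3 -m crank '[[7,-0.8,0,0,0],[7,0,0,0.3,0],[7,0,0,0,0]]'; python3 -m crank '[[7,0.3,0,0.1,0],[7,0.3,0,0.1,0],[7,0,0,0,0]]'
```

```text
time_s: 10.42
tool_pos: [0.5105, 0.1184, 0.0243]
orientation: [-180.0, -0.1, -179.9]
contact_force: [-4.8, 0.9, -0.8]
grip_width: 0.0702
time_s: 10.8
tool_pos: [0.5166, 0.1181, 0.0261]
orientation: [-180.0, -0.1, -179.9]
contact_force: [-4.4, -0.2, 0.3]
grip_width: 0.0702
```

```bash
python3 -m crank '[[7,0.3,0,0.05,0],[7,0.3,0,0.05,0],[7,0.3,0,0.05,0],[7,0.3,0,0.05,0],[7,0,0,0,0]]'; python3 -m crank '[[7,0.3,0,0.05,0],[7,0.3,0,0.05,0],[7,0.3,0,0.05,0],[7,0.3,0,0.05,0],[7,0,0,0,0]]'; python3 - <<'E'
from h import *
im=arm.get_image("scene");cv2.imwrite("pics/s5.png",cv2.resize(im[150:270,190:340],None,fx=4,fy=4,interpolation=cv2.INTER_CUBIC)[:,:,::-1])
E
```

```text
time_s: 11.42
tool_pos: [0.5287, 0.1181, 0.0281]
orientation: [-180.0, -0.0, -179.9]
contact_force: [-4.2, -0.8, -0.1]
grip_width: 0.0696
time_s: 12.05
tool_pos: [0.5408, 0.1183, 0.0303]
orientation: [180.0, -0.0, -179.9]
contact_force: [-3.6, -0.3, -0.8]
grip_width: 0.0701
```

View pics/s5.png

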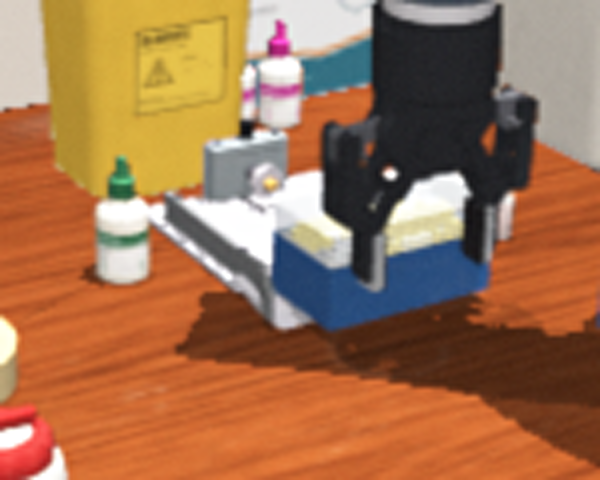

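```bash
python3 - <<'E'
from h import *
p=arm.camera_params("scene");R=np.array(p["R"]);t=np.array(p["t"])
def pr(X):
    c=R@np.array(X)+t;return (np.array([p["fx"]*c[0]/c[2]+p["cx"],p["fy"]*c[1]/c[2]+p["cy"]])-[190,150]+.375)*4
x=.5408+.011;y=.118+.059
for a in(0,.05,.1,.13):
    c,s=np.cos(a),np.sin(a)
    for zr in (0,.006):
        print(a,zr,[pr([x+u*c-w*s,y,zr+u*s+w*c]).round() for u,w in((0,0),(.068,0),(.068,.04))], )
E
```

```text
0 0 [array([333., 338.]), array([275., 293.]), array([276., 235.])]
0 0.006 [array([333., 329.]), array([275., 285.]), array([276., 226.])]
0.05 0 [array([333., 338.]), array([275., 289.]), array([278., 232.])]
0.05 0.006 [array([333., 329.]), array([275., 280.]), array([278., 223.])]
0.1 0 [array([333., 338.]), array([276., 284.]), array([280., 228.])]
0.1 0.006 [array([333., 329.]), array([276., 275.]), array([280., 219.])]
0.13 0 [array([333., 338.]), array([276., 281.]), array([281., 226.])]
0.13 0.006 [array([333., 329.]), array([276., 272.]), array([281., 217.])]
```

Projection check: the rear lower edge at crop (330,328) lies about 6 mm above the desk, so the box is level, held up by finger friction. Backing off will let the rear settle so that it stands nose-up.

```bash
python3 -m crank '[[7,-1,0,0,0],[7,-1,0,0,0],[7,0,0,-0.4,0],[7,0,0,0,0],[7,0,0,0,0]]'; python3 - <<'E'
from h import *
im=arm.get_image("scene");cv2.imwrite("pics/s6.png",cv2.resize(im[170:250,230:330],None,fx=6,fy=6,interpolation=cv2.INTER_CUBIC)[:,:,::-1])
p=arm.camera_params("scene");R=np.array(p["R"]);t=np.array(p["t"])
def pr(X):
    c=R@np.array(X)+t;return (np.array([p["fx"]*c[0]/c[2]+p["cx"],p["fy"]*c[1]/c[2]+p["cy"]])-[230,170]+.4)*6
for x in (.545,.5518):
  for a in(0,.1):
    c,s=np.cos(a),np.sin(a)
    for zr in (0,.006):
        print(x,a,zr,[pr([x+u*c-w*s,.177,zr+u*s+w*c]).round() for u,w in((0,0),(.068,0),(.068,.04),(0,.04))], )
E
```

```text
time_s: 12.72
tool_pos: [0.5213, 0.1185, 0.0264]
orientation: [180.0, 0.0, -179.9]
contact_force: [0.1, -0.5, -0.3]
grip_width: 0.0702
0.545 0 0 [array([269., 395.]), array([181., 327.]), array([183., 239.]), array([272., 304.])]
0.545 0 0.006 [array([269., 381.]), array([181., 314.]), array([183., 226.]), array([273., 290.])]
0.545 0.1 0 [array([269., 395.]), array([182., 312.]), array([189., 229.]), array([278., 309.])]
0.545 0.1 0.006 [array([269., 381.]), array([182., 299.]), array([189., 215.]), array([278., 295.])]
0.5518 0 0 [array([260., 388.]), array([173., 320.]), array([175., 233.]), array([263., 297.])]
0.5518 0 0.006 [array([260., 374.]), array([173., 307.]), array([175., 220.]), array([263., 284.])]
0.5518 0.1 0 [array([260., 388.]), array([173., 306.]), array([180., 222.]), array([268., 302.])]
0.5518 0.1 0.006 [array([260., 374.]), array([174., 293.]), array([181., 209.]), array([269., 288.])]
```

View pics/s6.png

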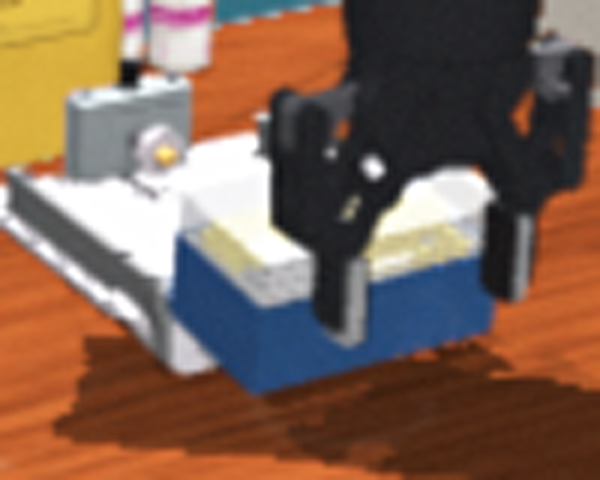

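The rear edge is now on the desk at crop (257,393) and the front edge is up on the ramp near (172,310), so the box is nose-up by about 0.1 rad and in line. I'll continue up the ramp, keeping the vertical force near zero.

```bash
python3 -m crank '[[7,1,0,0,0],[7,0.7,0,0,0],[7,0.3,0,0.05,0],[7,0.3,0,0.05,0],[7,0,0,0,0]]'; python3 -m crank '[[7,0.3,0,0.05,0],[7,0.3,0,0.05,0],[7,0.3,0,0.05,0],[7,0.3,0,0.05,0],[7,0,0,0,0]]'; python3 -m crank '[[7,0.3,0,0.05,0],[7,0.3,0,0.05,0],[7,0.3,0,0.05,0],[7,0.3,0,0.05,0],[7,0,0,0,0]]'
```

```text
time_s: 13.4
tool_pos: [0.5413, 0.1185, 0.0267]
orientation: [-179.9, -0.3, -179.8]
contact_force: [-8.6, 0.1, 4.2]
grip_width: 0.0698
time_s: 14.02
tool_pos: [0.5542, 0.1185, 0.0288]
orientation: [-180.0, -0.2, -179.8]
contact_force: [-5.7, 0.0, 2.8]
grip_width: 0.0698
time_s: 14.65
tool_pos: [0.5649, 0.1187, 0.031]
orientation: [-179.9, -0.3, -179.8]
contact_force: [-10.4, -0.2, 6.7]
grip_width: 0.0702
```

```bash
python3 -m crank '[[7,0.3,0,0.1,0],[7,0.3,0,0.05,0],[7,0.3,0,0.05,0],[7,0.3,0,0.05,0],[7,0,0,0,0]]'; python3 -m crank '[[7,0.3,0,0.05,0],[7,0.3,0,0,0],[7,0.3,0,0,0],[7,0.3,0,0,0],[7,0,0,0,0]]'; python3 -m crank '[[7,0.3,0,0,0],[7,0.3,0,0,0],[7,0.3,0,0,0],[7,0.3,0,0,0],[7,0,0,0,0]]'
```

```text
time_s: 15.28
tool_pos: [0.5798, 0.1185, 0.0337]
orientation: [180.0, -0.0, -179.9]
contact_force: [-3.9, 1.1, 0.7]
grip_width: 0.0701
time_s: 15.9
tool_pos: [0.592, 0.1185, 0.0346]
orientation: [180.0, -0.0, -179.9]
contact_force: [-5.3, -0.4, 3.5]
grip_width: 0.0697
time_s: 16.52
tool_pos: [0.6043, 0.1182, 0.0342]
orientation: [180.0, 0.0, -179.9]
contact_force: [-2.0, 0.5, -0.9]
grip_width: 0.0701
```

```bash
python3 -m crank '[[7,0.3,0,0,0],[7,0.3,0,0,0],[7,0.3,0,0,0],[7,0.3,0,0,0],[7,0,0,0,0]]'; python3 -m crank '[[7,0.3,0,0,0],[7,0.3,0,0,0],[7,0.3,0,0,0],[7,0,0,0,0]]'; python3 -m crank '[[7,0.2,0,0,0],[7,0.2,0,0,0],[7,0,0,0,0]]'
```

```text
time_s: 17.15
tool_pos: [0.6163, 0.1185, 0.0344]
orientation: [180.0, 0.0, -179.9]
contact_force: [-2.0, -0.1, -1.3]
grip_width: 0.0703
time_s: 17.65
tool_pos: [0.6253, 0.1185, 0.0344]
orientation: [180.0, 0.0, -179.9]
contact_force: [-2.1, -0.3, -0.7]
grip_width: 0.0704
time_s: 18.02
tool_pos: [0.6291, 0.1185, 0.0344]
orientation: [180.0, 0.0, -179.9]
contact_force: [-2.3, -0.1, -1.2]
grip_width: 0.0703
```

```bash
python3 -m crank '[[7,0.2,0,0,0],[7,0.2,0,0,0],[7,0.2,0,0,0],[7,0,0,0,0]]'; python3 -m crank '[[7,-1,0,0,0],[7,-0.5,0,-0.6,0],[7,0,0,-0.6,0],[7,0,0,0,0]]'; python3 - <<'E'
from h import *
im=arm.get_image("scene");cv2.imwrite("pics/s7.png",cv2.resize(im[160:240,200:310],None,fx=6,fy=6,interpolation=cv2.INTER_CUBIC)[:,:,::-1])
E
```

```text
time_s: 18.52
tool_pos: [0.6351, 0.1185, 0.0344]
orientation: [180.0, 0.0, -179.9]
contact_force: [-1.5, 0.2, -2.0]
grip_width: 0.0703
time_s: 19.02
tool_pos: [0.6196, 0.1182, 0.0217]
orientation: [-180.0, -0.0, -179.9]
contact_force: [0.5, -0.9, 0.6]
grip_width: 0.07
```

View pics/s7.png

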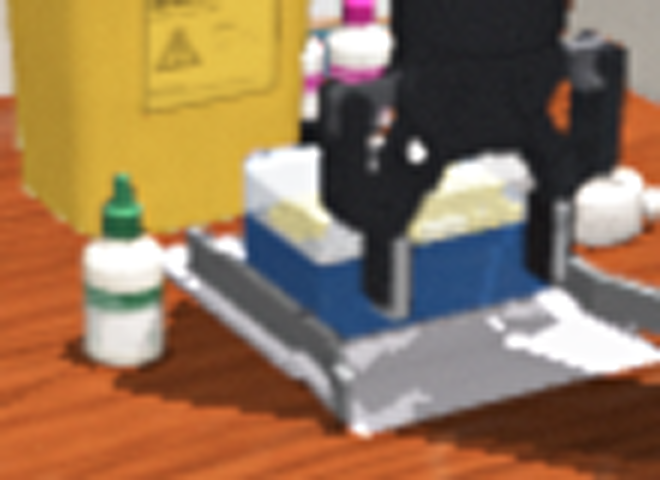

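The box is in the lane, square, with its rear face just past the lip and the bottle untouched. Whether it has dropped flat isn't clear in this view. I'll advance gently.

```bash
python3 -m crank '[[7,0.8,0,0,0],[7,0.5,0,0,0],[7,0.2,0,0,0],[7,0.1,0,0,0],[7,0.1,0,0,0],[7,0,0,0,0]]'; python3 -m crank '[[7,0.1,0,0.0,0],[7,0.1,0,0,0],[7,0,0,0,0]]';python3 -m crank '[[7,0.1,0,0.0,0],[7,0.1,0,0,0],[7,0,0,0,0]]'
```

```text
time_s: 19.82
tool_pos: [0.6352, 0.1187, 0.0223]
orientation: [-180.0, -0.2, -179.8]
contact_force: [-5.5, -0.2, 5.5]
grip_width: 0.0701
time_s: 20.2
tool_pos: [0.6372, 0.1188, 0.0223]
orientation: [-180.0, -0.2, -179.8]
contact_force: [-6.5, -0.3, 4.5]
grip_width: 0.07
time_s: 20.58
tool_pos: [0.6393, 0.1188, 0.0223]
orientation: [-180.0, -0.2, -179.8]
contact_force: [-5.3, -0.4, 3.8]
grip_width: 0.07
```

```bash
python3 -m crank '[[7,0.1,0,0.1,0],[7,0.1,0,0,0],[7,0,0,0,0]]';python3 -m crank '[[7,0.1,0,0.0,0],[7,0.1,0,0,0],[7,0,0,0,0]]';python3 -m crank '[[7,0.1,0,0.0,0],[7,0.1,0,0,0],[7,0,0,0,0]]'
```

```text
time_s: 20.95
tool_pos: [0.6427, 0.1186, 0.0231]
orientation: [180.0, -0.0, -179.9]
contact_force: [-3.4, 0.3, -1.4]
grip_width: 0.0697
time_s: 21.32
tool_pos: [0.6449, 0.1184, 0.0233]
orientation: [180.0, -0.0, -179.9]
contact_force: [-3.8, 0.9, -1.0]
grip_width: 0.0699
time_s: 21.7
tool_pos: [0.6461, 0.1184, 0.0231]
orientation: [-180.0, -0.1, -179.9]
contact_force: [-4.8, 0.5, -1.2]
grip_width: 0.07
```

```bash
python3 -m crank '[[7,0.1,0,0.0,0],[7,0.1,0,0,0],[7,0,0,0,0]]';python3 -m crank '[[7,0.1,0,0.0,0],[7,0.1,0,0,0],[7,0,0,0,0]]'
```

```text
time_s: 22.08
tool_pos: [0.6461, 0.1184, 0.0226]
orientation: [-179.9, -0.3, -179.8]
contact_force: [-10.2, 0.5, 0.9]
grip_width: 0.0704
time_s: 22.45
tool_pos: [0.646, 0.1185, 0.0224]
orientation: [-179.9, -0.5, -179.8]
contact_force: [-15.5, 0.0, 5.7]
grip_width: 0.0701
```

Contact has been met: TCP x is fixed at 0.6461 and the force rises steadily, already to 15.5 N at the fingers. I'll ease back straight away.

```bash
python3 -m crank '[[7,-0.2,0,0,0],[7,0,0,0,0],[7,0,0,0,0]]'
```

```text
time_s: 22.82
tool_pos: [0.646, 0.1184, 0.0225]
orientation: [-179.9, -0.3, -179.8]
contact_force: [-9.2, 0.4, 0.3]
grip_width: 0.0699
```

About 9 N at the fingers with vertical force near zero. Now I'll release, lower the tool slightly, and do one clean re-press to be sure the box was seated flat.

```bash
python3 -m crank '[[7,-0.5,0,0,0],[7,-0.6,0,0,0],[7,0,0,0.1,0],[7,0,0,0,0],[7,0,0,0,0]]'; python3 -m crank '[[7,0.6,0,0,0],[7,0.3,0,0,0],[7,0.1,0,0,0],[7,0.05,0,0,0],[7,0,0,0,0],[7,0,0,0,0]]'
```

```text
time_s: 23.45
tool_pos: [0.6382, 0.1184, 0.0245]
orientation: [180.0, 0.0, -179.9]
contact_force: [-0.5, -0.4, -0.9]
grip_width: 0.0701
time_s: 24.2
tool_pos: [0.646, 0.1185, 0.0241]
orientation: [-179.9, -0.3, -179.8]
contact_force: [-7.8, -0.9, 6.0]
grip_width: 0.0698
```

```bash
python3 -m crank '[[7,0.06,0,0.05,0],[7,0,0,0,0],[7,0,0,0,0],[7,0,0,0,0]]'; python3 -m crank '[[7,-0.5,0,0,0],[7,-1.2,0,0,0],[7,-2,0,0,0],[7,-3,0,3,0],[7,-5,0,3,0],[7,-6,0,0,0],[7,-5,-3,3,0],[7,-3,-5,0,0],[7,0,-6,0,0],[7,0,-6,0,0],[7,0,0,0,0],[7,0,0,0,0]]'; python3 - <<'E'
from h import *
im=arm.get_image("top");s=arm.get_image("scene")
a=cv2.resize(im[112:222,205:325],None,fx=3.3,fy=3.3,interpolation=cv2.INTER_CUBIC)
b=cv2.resize(s[150:260,200:320],None,fx=3.3,fy=3.3,interpolation=cv2.INTER_CUBIC)
cv2.imwrite("pics/f8.png",np.hstack([a,b])[:,:,::-1]);print(a.shape)
st=arm.read_state();print(st['tool_pos'],st['contact_force'])
E
```

```text
time_s: 24.7
tool_pos: [0.646, 0.1184, 0.0241]
orientation: [-179.9, -0.3, -179.8]
contact_force: [-8.7, -1.4, 4.5]
grip_width: 0.0702
time_s: 26.2
tool_pos: [0.3941, -0.0798, 0.1136]
orientation: [180.0, 0.0, -179.9]
contact_force: [0.6, 1.1, 0.6]
grip_width: 0.07
(363, 396, 3)
[ 0.39430042 -0.07867994  0.11357564] [ 0.18232847 -0.25985883 -0.17727058]
```

View pics/f8.png

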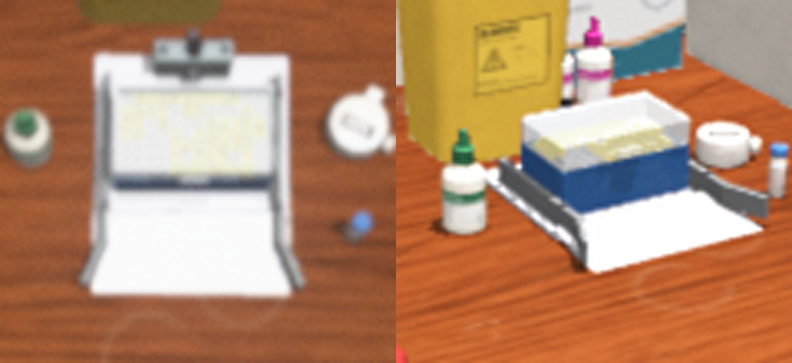

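```bash
python3 - <<'E'
from h import *
np.set_printoptions(precision=4,suppress=True)
f=lambda a:np.array(a)/3.3-.35+[205,112]
print(ray("top",f([(110,88),(277,90),(275,180),(110,179)]),.068), ray("top",f([(110,88),(277,90),(275,180),(110,179)]),.068).mean(0))
# block near top edge (z=.042+.006?)
print(ray("top",f([(155,73),(232,73)]),.045))
a0=cv2.imread("pics/t1.png");a1=arm.get_image("top")[:,:,::-1]
for n,w in dict(bottle=(203,140,222,165),counter=(302,135,328,162),vial=(306,172,320,188),timer=(125,218,162,250)).items():
    u,v,U,V=w;print(n,np.abs(a0[v:V,u:U].astype(int)-a1[v:V,u:U]).mean().round(1))
E
```

```text
[[0.7207 0.179  0.068 ]
 [0.7193 0.0566 0.068 ]
 [0.6514 0.0595 0.068 ]
 [0.652  0.1788 0.068 ]] [0.6858 0.1185 0.068 ]
[[0.7401 0.1454 0.045 ]
 [0.7402 0.0875 0.045 ]]
bottle 11.7
counter 12.5
vial 10.4
timer 13.0
```

```bash
python3 -c "
from plant import arm
print(arm.close_job())"
```

```text
the job is handed in; nothing more can be done
None
```

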